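Lock off the charging isolator

TASK

The charging isolator in the grey enclosure has been left switched on. Using only light pushes of the fingertips, gripping nothing, turn its black bar handle until the open slot in the steel locking disc faces the flat bolt, then push the bolt by its upright tab fully home into the slot, so that the switch is locked off and the tab stands close against the matching ear of the bolt guide. Leave the padlock and everything else where it lies.

Things in the scene. Friction and masses are not known exactly. Their poses are not given: they have to be found in the camera images.
- switch_box: grey steel switch enclosure fixed on the bench, 150 mm (its x) by 300 mm (its y), flat lid 85 mm above the bench; place and yaw differ from run to run. Origin under its centre, z up. On the lid: towards -y the round locking disc with the bar handle; on its +y side the bolt guide and the bolt, which slides along the enclosure's y axis on the line x = 0
- guide_ear (a point): top middle of the upright ear of the bolt guide, 130 mm above the bench, 107 mm from the shaft axis; the ear is 30 mm wide (across the bolt), 4 mm thick. The rest of the guide lies 62 to 110 mm from the shaft axis, 50 mm wide and at most 17 mm above the lid
- shaft_axis (a point): point on the vertical turning axis of handle and disc, at the disc's top face, 97 mm above the bench; at (0, -80 mm) in the enclosure's frame; carried by the enclosure, axes as the enclosure's
- isolator (a joint): angle of disc and handle, rad, anticlockwise positive seen from above. At 0 (off) the slot faces the bolt and the handle stands square across the bolt's line; at 1.57 (on) the handle is in line with the bolt. Stops at -1.65 and 1.65; starts between 0.8 and 1.6: turn it clockwise, not too far. It stays where it is left; friction 0.16 N m, about 4 N at the handle's end
- handle_top (a point): centre of the handle's top, on the shaft axis, 131 mm above the bench; its x axis runs along the handle and turns with it. Handle: black straight bar 96 mm long, 18 mm thick, from 103 to 131 mm above the bench, over a hub 42 mm across, fixed on the steel disc (radius 55 mm, 6 mm thick, top 97 mm above the bench)
- slot_mouth (a point): middle of the slot's open mouth in the rim of the disc, on its top face, 55 mm from the shaft axis, along the +y axis of handle_top. The slot is 19 mm wide with parallel sides and 25 mm deep, open at the rim; the black plate under the disc shows through it.
- bolt (a joint): travel of the bolt, m: 0 drawn back (as at the start, nose 6 mm short of the disc's rim), 0.030 fully home in the slot, at its stop. It moves towards the shaft (enclosure's -y). Friction about 2.5 N; stays where it is left. The solid rim of the disc blocks it unless the slot faces it within about 0.1 rad
- bolt_nose (a point): tip of the bolt's rounded nose; the bolt is a flat steel bar 14 mm wide, 8 mm thick, its middle 94 mm above the bench
- bolt_tab (a point): middle of the outer face (away from the shaft) of the bolt's upright tab, the face to push on: 107 mm above the bench, 145 mm from the shaft axis when drawn back, 115 mm when home; axes as the enclosure's. The tab is a steel plate 30 mm wide, 6 mm thick, from 90 to 125 mm above the bench, with only the bare lid behind it
- padlock: brass padlock, body 32 x 40 x 18 mm with a steel shackle, lying flat on the enclosure's lid beside the bolt; origin under the body; to be left alone
- battery: black and teal sealed battery 151 x 99 x 95 mm standing on the bench near the handle end of the enclosure; origin under its centre; to be left alone
- multimeter: orange and black multimeter 190 x 92 x 47 mm lying beyond the enclosure; origin under its centre; to be left alone
- screwdriver: screwdriver 190 mm long lying on the robot's side of the enclosure; to be left alone
- tape_roll: roll of black tape, 90 mm across, 22 mm high, lying on the robot's side of the enclosure; to be left alone
- water_bottle: clear bottle with white cap, 66 mm across, 210 mm tall, to the left; to be left alone
- cup: clear plastic cup, 72 mm across, 95 mm tall, to the right; to be left alone
- circuit_board: brown charger circuit board 170 x 110 mm with parts up to 36 mm high, to the right; to be left alone

How it is judged:
By the outcome, as a careful person would: the job done as asked, in the order asked, and still so for the second after the job is handed in, with the robot touching nothing.
It also fails if it takes over 51 s, if anything falls off the work surface, if the arm or the gripper's body presses on something with over 40 N, if the wrist force passes 120 N, or if a joint passes its speed limit or range.

ROBOT

A 7-joint arm with a two-finger parallel gripper is mounted at the origin on the work surface. World frame = base frame: x ahead of the robot, y to its left, z up, the work surface at z = 0. Lengths are in m, angles in rad, forces in N, time in s.
With the tool pointing down it reaches from about 0.4 to 0.75 m from the base axis. Payload 19.5 kg.
Tool frame: the origin (TCP) lies at the very end of the fingers, on their centre line; the grasp point (between the pads) lies env.grasp_offset behind it (env.grasp_offset is the distance from the TCP to the grasp point, in m); z points along the fingers, y is the direction in which the jaws open and shut (so a half turn about z gives the same grasp; the last joint's range is limited). The gripper opens to 85 mm and grips with 20 to 120 N. Pads are 22 mm wide; open, the fingers measure 114 mm over their backs; the gripper's body (76 mm by 85 mm) begins 54 mm behind the grasp point. The pads swing forward as they close: fully open they stand 13 mm farther back than shut.
Start: joints at [-1.241, 0.707, -0.028, 1.485, 0.022, 0.951, -0.075], TCP at [0.209, 0.536, 0.231] pointing down, gripper open.
Joint ranges: [-2.71, 2.71], [-0.32, 2.16], [-1.57, 1.52], [0, 2.45], [-1.46, 4.6], [0, 2.02], [-2.83, 2.83]. Speed limits (rad/s): [1.89, 1.89, 2.57, 2.57, 3.01, 3.01, 3.01].

INTERFACE

Orientations are given as a unit quaternion [x, y, z, w].
In Python, from workcell import env gives the robot as it stands.
- The arm moves only by the tool carry_out, never from a script. Its argument "moves" is a list that holds one entry, the list of rows, each a list of 7 numbers: the opening, from 0 (shut) to 1 (fully open), then the shift along the world's x, y, z in cm, then the turn, a rotation vector about the world's x, y, z in rad. In form: [[[grip, dx, dy, dz, wx, wy, wz], ...]]. A call has exactly 8 rows; each row shifts and turns the pose as measured when the row begins; what a row does not reach is not made up. A row lasts 1/10 s, in which the tool goes at most 50 mm and 8.59 degrees, less where a joint would pass 70% of its speed; a pose out of reach is approached as far as the arm can. A call is refused whole if a number of a shift passes 5 or a number of a turn 0.15, either way. A call with a gripper value outside its range is refused whole. The fingers move at their own pace and stop on an object; "force" is the grip in N (left out, the last holds). Time passes only in rows, so rows that do not move let the fingers close, or fill a call up. It gives the time, the measured TCP pose, the force and the opening at its end, in the units of the state.
- env.read_state(): the state, without advancing time (a new reading comes with each control period).
- env.capture(name): name is "scene" or "top" or "wrist"; returns a dict with "color" (400x640x3 uint8, red, green, blue), "vfov" (degrees; the focal length in pixels is half the picture's height over the tangent of half this angle, whatever the lens; pixels are square), "cx", "cy" (the principal point, pixels), "position" and "rotation" of the camera in the world; the wrist camera has in their place "hand_eye" (4x4, takes a point from camera to tool coordinates, whose origin is the TCP and whose axes are the flange's). Camera axes: x right, y up, looking along -z (the intrinsics and any distortion apply to the point x, -y, -z); pixel columns grow to the right and rows downward; lengths in m; the calibration is good to about 2 mm. A picture is of the moment at which its call begins: read the wrist's pose just before it. There is no depth.
- env.close_job(): hands the job in, once; it reports no verdict.
The state is a dict: "time_s": time; "joint_positions": joint angles; "qd": joint speeds; "tau": joint torques, N m; "ee_pos": TCP position; "ee_rot": TCP orientation; "contact_force": force on the tool from outside, world axes, zero at the start; "torque": the same for the moment, N m; "gripper_width": finger opening in m.
Only numpy, scipy, OpenCV 4.12 (cv2) and the standard library are available. Lean on these libraries where they do the work, as an engineer would, in place of code of your own. Each camera call takes 0.05 s, during which the arm holds its last target. There are 200 camera calls.

## Working session

There is one attempt and no reset: what is moved stays moved. The work goes in short steps, Python scripts to look and compute and a tool call to move; the robot and the scene stay as the last step left them, time stands still between calls to the robot, and variables do not carry over. Pictures are saved under pics/ and viewed, about 8 in all and at most 12, crops included, and the job is handed in when it is done.

Besides the shell and the picture viewer there is one more tool, called as a command line: name --argument value ..., lists and objects as JSON in quotes. carry_out: Moves the arm, as the interface text tells. Its arguments: {"type":"object","properties":{"moves":{"type":"array","items":{"type":"array","items":{"type":"array","items":{"type":"number"}}}},"force":{"type":"number"}},"required":["moves"]}

```bash
mkdir -p pics; ls; cat > h.py <<'E'
import numpy as np, cv2
from workcell import env
def ray(c,u,v):
    f=200/np.tan(np.radians(c["vfov"])/2)
    d=np.array([(u-c["cx"])/f,-(v-c["cy"])/f,-1.0])
    return np.array(c["position"]),np.array(c["rotation"])@d
def onz(c,u,v,z):
    p,d=ray(c,u,v); return p+d*(z-p[2])/d[2]
def save(c,n): cv2.imwrite("pics/"+n,c["color"][:,:,::-1])
E
python3 - <<'E'
from h import *
import pickle
for n in("scene","top"):
    c=env.capture(n); save(c,n+".png"); pickle.dump(c,open(n+".pkl","wb"))
    print(n,{k:v for k,v in c.items() if k!="color"})
print(env.read_state(),env.grasp_offset)
E
```

```text
pics
scene {'vfov': 57.290624547417636, 'cx': 319.12129594234545, 'cy': 191.70041490594048, 'position': array([ 1.07724375, -0.10485816,  0.94622783]), 'rotation': array([0.21867914, 0.19172537, 0.6182169 , 0.73022509])}
top {'vfov': 53.510955363576755, 'cx': 325.60213540396455, 'cy': 202.64410618333162, 'position': array([ 0.34309995, -0.03287608,  1.28639073]), 'rotation': array([ 0.05986121, -0.05713411, -0.69805649,  0.71124501])}
{'time_s': 0.1, 'joint_positions': array([-1.24068706,  0.7070227 , -0.02764429,  1.4849526 ,  0.02196554,
        0.9508936 , -0.07550462]), 'qd': array([-0.00046694, -0.00071522,  0.00057736, -0.00089389, -0.00049212,
        0.00034417,  0.00035023]), 'tau': array([ 2.39371548e-03, -8.84296417e+01,  1.23695254e+00, -2.36453480e+01,
        1.70719129e-02,  5.02862065e-03, -1.75519767e-05]), 'ee_pos': array([0.20879173, 0.5354992 , 0.23088424]), 'ee_rot': array([ 1.84837904e-01,  9.82768900e-01, -4.78181520e-04, -9.83078718e-05]), 'contact_force': array([-0.58051229, -0.14177282, -0.71140294]), 'torque': array([-0.00199666, -0.02113139, -0.01009685]), 'gripper_width': 0.08548882308118744} 0.0187
```

View pics/top.png

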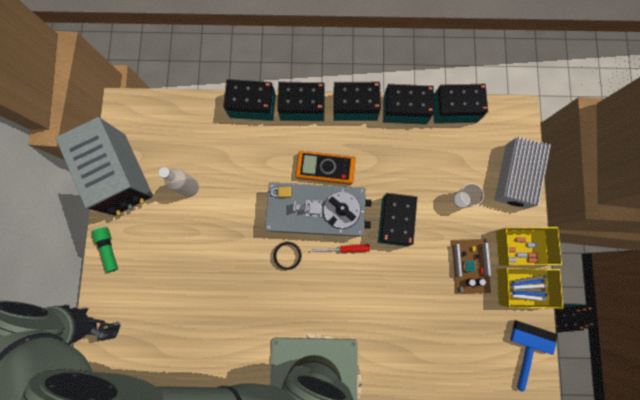

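View pics/scene.png

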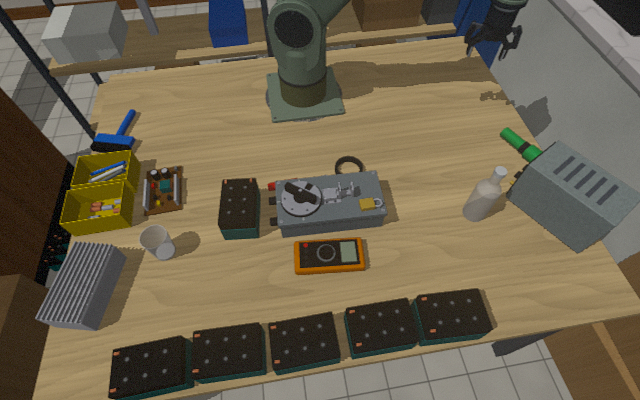

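```bash
sed -i 's/np.array(c\["rotation"\])@d/R.from_quat(c["rotation"]).apply(d)/; 1a from scipy.spatial.transform import Rotation as R' h.py
python3 - <<'E'
from h import *
import pickle
a=pickle.load(open("top.pkl","rb"))["color"][175:245,255:380]
b=pickle.load(open("scene.pkl","rb"))["color"][165:240,260:395]
a=cv2.resize(a,(800,448),interpolation=cv2.INTER_CUBIC)
cv2.imwrite("pics/c1.png",a[:,:,::-1])
c=pickle.load(open("top.pkl","rb"));print(onz(c,342,210,.097),onz(c,313,360,0))
g=c["color"].astype(int); 
E
```

```text
[ 0.52021367 -0.07648787  0.097     ] [0.06552805 0.00370048 0.        ]
```

View pics/c1.png

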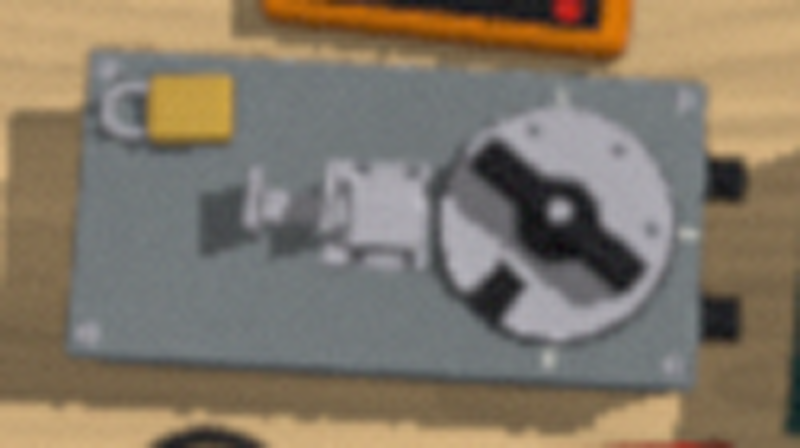

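```bash
python3 - <<'E'
from h import *
import pickle
c=pickle.load(open("top.pkl","rb"))
P=lambda u,v,z: onz(c,255-.5+u/6.4,175-.5+v/6.4,z)[:2]
k=[P(*q,.085) for q in((92,50),(707,85),(693,388),(68,355))]
k=np.array(k);print(k, np.linalg.norm(k-np.roll(k,-1,0),axis=1))
ctr=k.mean(0); y=(k[0]-k[1]+k[3]-k[2]);y/=np.linalg.norm(y); x=np.array([y[1],-y[0]])
print("ctr",ctr,"y",y,"yaw",np.arctan2(x[1],x[0]))
s=ctr-.08*y
f=lambda p:((p-s)@x,(p-s)@y)
print("shaft",s, P(557,225,.097),P(561,212,.131))
sl=P(497,290,.095);print("slot in encl",f(sl),"ang",np.arctan2(*f(sl)[::-1])-np.pi/2)
h=P(485,160,.131)-P(632,272,.131);print("handle",f(P(485,160,.131)),f(P(632,272,.131)),np.arctan2(h@y,h@x))
print("tab",f(P(255,197,.125)),"padlock",f(P(190,107,.103)),f(P(102,107,.09)))
print(s+.145*y)
E
```

```text
[[ 0.60449156  0.15060942]
 [ 0.59268926 -0.14702448]
 [ 0.44626636 -0.140775  ]
 [ 0.45638087  0.15571015]] [0.2978678  0.1465562  0.29665763 0.14819849]
ctr [0.52495702 0.00463002] y [0.03686453 0.99932027] yaw -0.03687288451017028
shaft [ 0.52200785 -0.0753156 ] [ 0.52124022 -0.07505492] [ 0.52223199 -0.07561593]
slot in encl (np.float64(-0.033044628586569105), np.float64(0.026941546905639432)) ang 0.8867907447688355
handle (np.float64(0.02256808753636043), np.float64(0.03595095985382676)) (np.float64(-0.025765439142282572), np.float64(-0.03415654721745481)) 0.9672062938890039
tab (np.float64(0.000342905997651622), np.float64(0.14142326190412557)) padlock (np.float64(0.04525101476080998), np.float64(0.1772316429753649)) (np.float64(0.04539177809040822), np.float64(0.2209921802546362))
[0.52735321 0.06958584]
```

carry_out --moves '[[[0,2,-4.2,0.3,0,0,0.042],[0,2,-4.2,0.3,0,0,0.042],[0,2,-4.2,0,0,0,0.042],[0,2,-4.2,0,0,0,0.042],[0,2,-4.2,0,0,0,0.042],[0,2,-4.2,0,0,0,0.042],[0,2,-4.2,0,0,0,0.042],[0,2,-4.2,0,0,0,0.042]]]'

```text
time_s: 0.9
ee_pos: [0.3679, 0.1903, 0.2349]
ee_rot: [0.007, 1.0, -0.001, -0.001]
contact_force: [1.3, 1.2, -0.0]
gripper_width: -0.0002
```

carry_out --moves '[[[0,2.2,-4.4,0,0,0,-0.02],[0,2.2,-4.4,0,0,0,0],[0,2.2,-4.4,0,0,0,0],[0,2.2,-4.4,0,0,0,0],[0,2.2,-4.4,0,0,0,0],[0,2.2,-4.4,0,0,0,0],[0,2.2,-4.4,0,0,0,0],[0,0,0,0,0,0,0]]]'

```text
time_s: 1.7
ee_pos: [0.5221, -0.1306, 0.2338]
ee_rot: [0.02, 1.0, -0.002, -0.002]
contact_force: [0.4, 1.5, 0.3]
gripper_width: -0.0004
```

carry_out --moves '[[[0,0.6,-0.4,-1.5,0,0,0],[0,0,0,-2,0,0,0],[0,0,0,-2,0,0,0],[0,0,0,-2,0,0,0],[0,0,0,-2,0,0,0],[0,0,0,-1.5,0,0,0],[0,0,0,-0.9,0,0,0],[0,0,0,0,0,0,0]]]'

```text
time_s: 2.5
ee_pos: [0.5271, -0.1349, 0.1089]
ee_rot: [0.021, 1.0, -0.001, -0.003]
contact_force: [-0.3, 0.5, 0.4]
gripper_width: -0.0
```

```bash
python3 - <<'E'
from h import *
s=env.read_state(); print(s["ee_pos"],s["contact_force"])
c=env.capture("wrist"); print(c["hand_eye"],c["vfov"],c["cx"],c["cy"])
t=env.capture("top")["color"][170:250,255:380]
cv2.imwrite("pics/w1.png",np.hstack([c["color"][:,:,::-1][:, :560],cv2.resize(t,(0,0),fx=1.9,fy=1.9)[:, :, ::-1] if 0 else np.zeros((400,0,3),np.uint8)]))
E
```

```text
[ 0.52709886 -0.13485631  0.10890018] [-0.27039532  0.45988858  0.35654401]
[[-5.00369456e-04  9.62403834e-01  2.71622181e-01  6.94528339e-02]
 [ 9.99999621e-01  2.88072663e-04  8.21461010e-04  9.75276822e-04]
 [ 7.12330301e-04  2.71622489e-01 -9.62403614e-01 -1.43863396e-01]
 [ 0.00000000e+00  0.00000000e+00  0.00000000e+00  1.00000000e+00]] 60.09217338793331 314.52838943370193 204.4822957309973
```

View pics/w1.png

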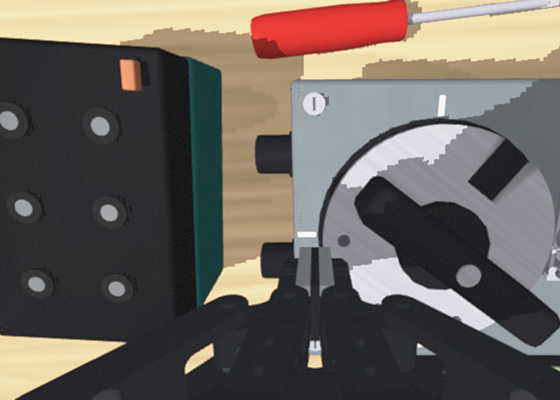

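carry_out --moves '[[[0,-0.4,0.35,0.1,0,0,0],[0,-0.4,0.35,0.1,0,0,0],[0,-0.4,0.35,0,0,0,0],[0,-0.4,0.35,0,0,0,0],[0,-0.4,0.35,0,0,0,0],[0,-0.4,0.35,0,0,0,0],[0,-0.4,0.35,0,0,0,0],[0,0,0,0,0,0,0]]]'

```text
time_s: 3.4
ee_pos: [0.499, -0.111, 0.1154]
ee_rot: [0.022, 1.0, -0.004, 0.002]
contact_force: [0.0, -0.7, -1.0]
gripper_width: -0.0001
```

carry_out --moves '[[[0,-0.3,0.22,-0.2,0,0,0],[0,-0.3,0.22,-0.1,0,0,0],[0,-0.3,0.22,0,0,0,0],[0,-0.3,0.22,0,0,0,0],[0,-0.3,0.22,0,0,0,0],[0,0,0.2,0,0,0,0],[0,0,0,0,0,0,0],[0,0,0,0,0,0,0]]]'

```text
time_s: 4.2
ee_pos: [0.484, -0.0981, 0.113]
ee_rot: [0.022, 1.0, -0.004, 0.003]
contact_force: [1.7, -3.6, 1.8]
gripper_width: 0.0002
```

```bash
python3 - <<'E'
from h import *
import pickle
s=env.read_state(); print(s["ee_pos"],s["contact_force"])
c=env.capture("wrist"); save(c,"w2.png"); pickle.dump((s,c),open("w2.pkl","wb"))
E
```

```text
[ 0.48403101 -0.09814528  0.11298064] [ 1.65162647 -3.57664091  1.83900681]
```

View pics/w2.png

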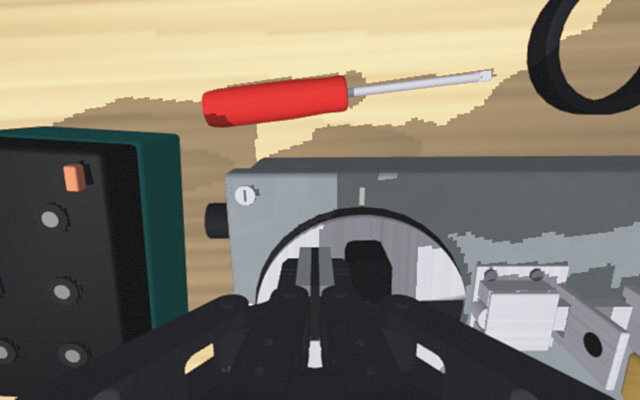

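```bash
cat >> h.py <<'E'
S=np.array([.522,-.0755]); Y=np.array([.03686,.99932]); X=np.array([Y[1],-Y[0]])
def wpt(s,c,u,v,z):
    T=np.array(c["hand_eye"]); f=200/np.tan(np.radians(c["vfov"])/2)
    Rt=R.from_quat(s["ee_rot"])
    p=Rt.apply(T[:3,3])+s["ee_pos"]
    d=Rt.apply(T[:3,:3]@np.array([(u-c["cx"])/f,-(v-c["cy"])/f,-1.0]))
    q=(p+d*(z-p[2])/d[2])[:2]-S
    return np.round([1000*q@X,1000*q@Y],1)
E
python3 - <<'E'
from h import *
import pickle
s,c=pickle.load(open("w2.pkl","rb"))
for u,v,z in((349,242,.131),(386,243,.131),(391,260,.131),(391,295,.131),(245,196,.085),(368,210,.097),(362,196,.085)): print(u,v,wpt(s,c,u,v,z))
q=s["ee_pos"][:2]-S;print(q@X,q@Y)
E
```

```text
349 242 [-55.9  -9.5]
386 243 [-55.5   4.9]
391 260 [-48.2   7.3]
391 295 [-32.6   8.1]
245 196 [-62.6 -58.9]
368 210 [-58.5   2.6]
362 196 [-62.3   1. ]
-0.037108466468858244 -0.02402941710865584
```

carry_out --moves '[[[0,0,-0.8,0,0,0,0],[0,0,-0.8,1,0,0,0],[0,0,0,3,0,0,0],[0,0,0,3,0,0,0],[0,2.5,2.2,1,0,0,0],[0,2.5,2.5,0,0,0,0],[0,2.5,2.5,0,0,0,0],[0,2.5,2.5,0,0,0,0]]]'

```text
time_s: 5.05
ee_pos: [0.5829, -0.0213, 0.1964]
ee_rot: [0.026, 1.0, -0.004, 0.0]
contact_force: [-0.6, -1.3, 0.5]
gripper_width: -0.0001
```

carry_out --moves '[[[0,0,0,0,0,0,0],[0,0,0,0,0,0,0],[0,0,0,0,0,0,0],[0,0,0,0,0,0,0],[0,0,0,0,0,0,0],[0,0,0,0,0,0,0],[0,0,0,0,0,0,0],[0,0,0,0,0,0,0]]]'

```text
time_s: 5.85
ee_pos: [0.583, -0.0214, 0.1957]
ee_rot: [0.025, 1.0, -0.003, -0.001]
contact_force: [-0.4, 0.3, 0.0]
gripper_width: 0.0
```

```bash
python3 - <<'E'
from h import *
import pickle
s=env.read_state(); print(s["ee_pos"],s["contact_force"])
c=env.capture("wrist"); save(c,"w3.png"); pickle.dump((s,c),open("w3.pkl","wb"))
E
```

```text
[ 0.58299141 -0.02137517  0.19565428] [-0.35593065  0.27429732  0.00891476]
```

View pics/w3.png

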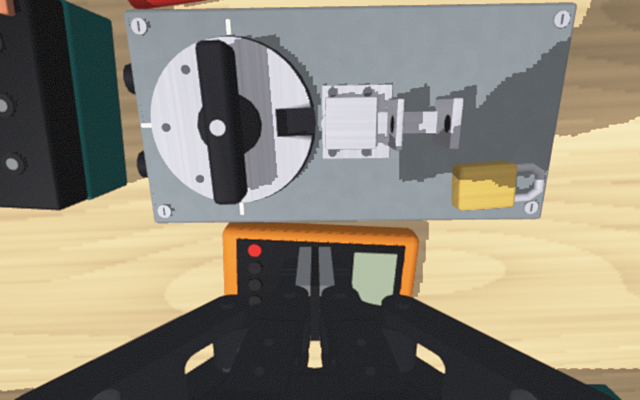

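```bash
python3 - <<'E'
from h import *
import pickle
s,c=pickle.load(open("w3.pkl","rb"))
g=cv2.cvtColor(c["color"],cv2.COLOR_RGB2GRAY)
m=(g<60).astype(np.uint8)
for name,(u0,u1,v0,v1),z in(("handle",(190,255,40,205),.131),("slot",(280,313,100,145),.096)):
    sub=m[v0:v1,u0:u1]
    if name=="slot":
        for u in(284,290,296,302,308):
            vv=np.where(m[v0:v1,u])[0]+v0; a=wpt(s,c,u,vv.min()-.5,z);b=wpt(s,c,u,vv.max()+.5,z); print(u,vv.min(),vv.max(),a,b,(a+b)/2)
    else:
        for v in(55,65,75,85,165,175,185,195):
            uu=np.where(m[v,u0:u1])[0]+u0; a=wpt(s,c,uu.min()-.5,v,z);b=wpt(s,c,uu.max()+.5,v,z); print(v,uu.min(),uu.max(),a,b,(a+b)/2)
print("hub dot",wpt(s,c,217,128,.132))
for u,v in((139,26),(165,211),(531,208),(562,19),(228,27),(242,209),(147,126)): print("lid",u,v,wpt(s,c,u,v,.086))
print("tab",wpt(s,c,462,98,.125),wpt(s,c,461,145,.09),wpt(s,c,449,98,.125)," ear",wpt(s,c,401,98,.13),"guide",wpt(s,c,322,86,.088),wpt(s,c,322,158,.088))
E
```

```text
55 197 234 [-39.5  -8. ] [-39.2  13.3] [-39.35   2.65]
65 198 234 [-34.3  -8. ] [-34.   12.9] [-34.15   2.45]
75 200 235 [-29.   -7.4] [-28.7  13.1] [-28.85   2.85]
85 201 236 [-23.6  -7.4] [-23.3  13.2] [-23.45   2.9 ]
165 211 244 [22.5 -6.1] [22.8 14.6] [22.65  4.25]
175 212 245 [28.7 -6.1] [29.  14.8] [28.85  4.35]
185 213 246 [35.  -6.1] [35.3 15. ] [35.15  4.45]
195 214 244 [41.4 -6.1] [41.6 13.3] [41.5  3.6]
284 109 135 [-9.9 36.7] [ 8.2 36. ] [-0.85 36.35]
290 109 135 [-9.8 40.7] [ 8.2 40.1] [-0.8 40.4]
296 109 134 [-9.8 44.8] [ 7.6 44.3] [-1.1  44.55]
302 109 134 [-9.7 48.9] [ 7.7 48.5] [-1.  48.7]
308 108 134 [-10.3  53. ] [ 7.7 52.6] [-1.3 52.8]
hub dot [0.5 0.1]
lid 139 26 [-64.3 -59.1]
lid 165 211 [ 64.7 -58.7]
lid 531 208 [ 65.7 220.8]
lid 562 19 [-64.  221.2]
lid 228 27 [-62.8   0.4]
lid 242 209 [63.8  0.7]
lid 147 126 [  0.8 -63.3]
tab [-14.4 144.9] [ 17.  161.4] [-14.5 137.3]  ear [-14.8 107.8] guide [-24.4  62.7] [25.3 62.3]
```

carry_out --moves '[[[0,-1.5,3,0,0,0,-0.02],[0,-1.5,3,0,0,0,0],[0,-1.5,3,0,0,0,0],[0,-1,2.6,0,0,0,0],[0,0,0,-1,0,0,0],[0,0,0,-2,0,0,0],[0,0,0,-2,0,0,0],[0,0,0,-1,0,0,0]]]'

```text
time_s: 6.7
ee_pos: [0.5264, 0.0978, 0.1346]
ee_rot: [0.036, 0.999, -0.003, 0.001]
contact_force: [-0.3, -0.6, 0.8]
gripper_width: -0.0
```

```bash
python3 - <<'E'
from h import *
s=env.read_state(); q=s["ee_pos"][:2]-S;print(s["ee_pos"],q@X,q@Y,s["ee_rot"])
E
```

```text
[0.52638619 0.097782   0.13460302] -0.0020039627496644024 0.17332584767281006 [ 0.03638592  0.99933239 -0.00308263  0.00115714]
```

carry_out --moves '[[[0,0.25,0,-1.2,0,0,0.036],[0,0,0,-1,0,0,0],[0,0,0,0,0,0,0],[0,0,-0.5,0,0,0,0],[0,0,-0.5,0,0,0,0],[0,0,-0.4,0,0,0,0],[0,0,-0.4,0,0,0,0],[0,0,-0.4,0,0,0,0]]]'

```text
time_s: 7.5
ee_pos: [0.5298, 0.0735, 0.1117]
ee_rot: [0.017, 1.0, -0.003, 0.002]
contact_force: [-1.3, 2.9, -1.5]
gripper_width: -0.0002
```

carry_out --moves '[[[0,-0.02,-0.3,0,0,0,0],[0,-0.02,-0.3,0,0,0,0],[0,-0.02,-0.3,0,0,0,0],[0,-0.02,-0.3,0,0,0,0],[0,-0.02,-0.3,0,0,0,0],[0,-0.02,-0.3,0,0,0,0],[0,0,0,0,0,0,0],[0,0,0,0,0,0,0]]]'

```text
time_s: 8.3
ee_pos: [0.529, 0.0536, 0.112]
ee_rot: [0.017, 1.0, -0.003, 0.002]
contact_force: [-0.5, 2.5, -0.9]
gripper_width: -0.0002
```

Friction force only so far; push on gently until the stop is felt.

carry_out --moves '[[[0,0,-0.15,0,0,0,0],[0,0,-0.15,0,0,0,0],[0,0,-0.1,0,0,0,0],[0,0,-0.1,0,0,0,0],[0,0,-0.1,0,0,0,0],[0,0,-0.1,0,0,0,0],[0,0,-0.1,0,0,0,0],[0,0,-0.1,0,0,0,0]]]'

```text
time_s: 9.1
ee_pos: [0.5289, 0.0523, 0.1122]
ee_rot: [0.014, 1.0, 0.003, 0.003]
contact_force: [0.3, 7.5, -2.8]
gripper_width: -0.0002
```

carry_out --moves '[[[0,0,-0.3,0,0,0,0],[0,0,-0.3,0,0,0,0],[0,0,-0.3,0,0,0,0],[0,0,1,0,0,0,0],[0,0,1,0,0,0,0],[0,0,1,0,0,0,0],[0,0,0,3,0,0,0],[0,0,0,3,0,0,0]]]'

```text
time_s: 9.9
ee_pos: [0.5271, 0.0846, 0.1712]
ee_rot: [0.009, 1.0, 0.007, 0.0]
contact_force: [0.1, 0.6, 0.7]
gripper_width: 0.0003
```

carry_out --moves '[[[0,0,0,3,0,0,0],[0,1.5,-2.5,1,0,0,0],[0,1.5,-2.5,0,0,0,0],[0,1.5,-2.5,0,0,0,0],[0,1,-2.5,0,0,0,0],[0,0,0,0,0,0,0],[0,0,0,0,0,0,0],[0,0,0,0,0,0,0]]]'

```text
time_s: 10.7
ee_pos: [0.5842, -0.0145, 0.2173]
ee_rot: [0.008, 1.0, 0.006, 0.003]
contact_force: [-0.6, 0.6, -0.3]
gripper_width: -0.0
```

```bash
python3 - <<'E'
from h import *
import pickle
s=env.read_state(); print(s["ee_pos"],s["contact_force"])
c=env.capture("wrist"); save(c,"w4.png"); pickle.dump((s,c),open("w4.pkl","wb"))
E
```

```text
[ 0.58424216 -0.01454758  0.21725468] [-0.58222795  0.64832406 -0.2520363 ]
```

View pics/w4.png

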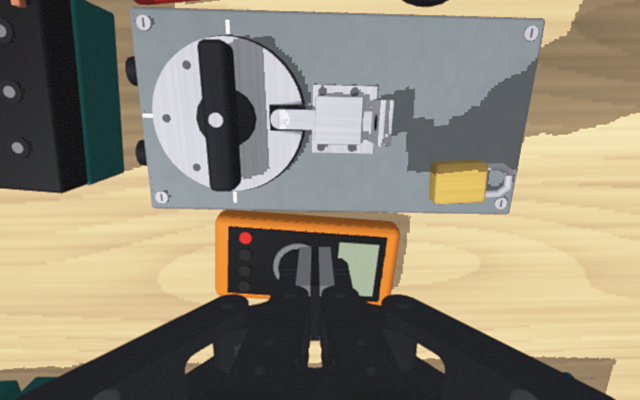

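```bash
python3 - <<'E'
from h import *
import pickle
s,c=pickle.load(open("w4.pkl","rb"))
print("tab outer",wpt(s,c,393,98,.125),"ear outer",wpt(s,c,383,98,.13),"nose",wpt(s,c,271,119,.098),"screws",wpt(s,c,143,23,.086),wpt(s,c,501,204,.086),"padlock",wpt(s,c,458,182,.103))
print(env.read_state()["time_s"]); print(env.close_job())
E
```

```text
tab outer [-15.7 114.9] ear outer [-15.4 107.3] nose [ 0.4 32.2] screws [-63.9 -59.5] [ 65.7 221.1] padlock [ 44.1 175. ]
10.75
the job is handed in; nothing more can be done
None
```

The isolator is turned off and the bolt is pushed fully home in the slot. I used the shut fingertips only, gripped nothing, and handed the job in at about 10.8 s.

- **Handle:** I pushed the near end clockwise from about 0.95 rad. Before the bolt was moved, the wrist camera gave about 0.03 rad from both the slot and the handle edges, inside the 0.1 rad the bolt needs.
- **Bolt:** I pushed the tab with about 2.5–3 N until it stopped moving; the force then rose to 7.5 N. I pressed a little further into the stop, but did not read the force during that last press.
- **Final picture:**
  - The tab's outer face is 114.9 mm from the shaft axis, against 115 mm when home.
  - The bolt's nose is about 32 mm from the shaft axis, well inside the slot.
  - The ear measures 107 mm from the shaft axis, so the tab stands close against it.
- **Padlock and other items:** The padlock measured within about 2 mm of its first position, which is the calibration error. I only looked at the other items; the multimeter and battery showed no sign of having moved.
- **Arm:** It finished clear of the enclosure, at about 0.22 m height, touching nothing.

No check failed or disagreed beyond about 1–2 mm.

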